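# Fit and set the last push rivet of a gasketed cover

### The job

The cover of the grey controller housing lacks one push rivet. Take the rivet with the raised centre pin from the white block, stand it in the cover's open hole with its flange flat on the cover, then let go and press its centre pin in until it is flush so that the rivet spreads and locks. The cover floats on a springy foam gasket and gives way under the push: follow it down, but never press on it with more than 22 N; leave the plain plug and the balance weights where they are.

Things in the scene. Friction and masses are not known exactly. Their poses are not given: they have to be found in the camera images.
- rivet: Black push rivet, about 49 mm long overall, standing upright in one of the two holes of the white block (it may be in either). Origin: centre of the underside of its flange, z up along the rivet. Flange 28 mm across, z 0 to 3 mm; above it a round neck 20 mm across, z 3 to 15 mm, the place to grip; the centre pin, 13 mm across, stands 7 to 10 mm proud of the top of the neck. Below: shank 12 mm across down to z -8 mm, then two legs tapering to z -25 mm. 44 g.
- rivet_pin (a joint): How far the centre pin has been pushed into the rivet, m: 0 = 10 mm proud of the neck, starts at 0 to 0.003, 0.010 = flush with the top of the neck (end stop; pressing further then bears on the neck). It stays where it is left. It resists with about 15 N all along, and going in it spreads the legs, which then no longer pass the hole.
- rivet_hole (a point): Centre of the open hole in the cover, at the cover's top face; z up. It is a plain round through hole 15 mm across at one corner, in a 4 mm plate, with free space below. It moves down with the cover.
- cover (a joint): How far the cover is pressed down on its foam gasket, m; 0 = at rest at its upper stop; springs back. Boards of unseen weight hang under it, so it begins to sink at anything from 1 to 15 N of push, then yields 1.5 N per mm (travel 14 mm). Under the pin's force it so sinks 0 to 9 mm, and the flush point with it: this can only be felt. Over 22 N between rivet and cover cracks the boards.
- housing: Grey controller housing fixed on the worktop, 130 x 160 mm in its x and y, with an aluminium cover of the same outline whose top is 54 mm above the worktop. Origin: centre of its underside. The open hole is at (-42, -57) mm; the three other corners carry rivets that are already set, 15 mm high.
- kit_block: White block fixed on the worktop, 90 x 50 x 34 mm in its x, y, z. Origin: centre of its underside. Two holes 16 mm across and 29 mm deep, on its x axis 22 mm either side of the centre, hold the rivet and the plug with their flanges on its top.
- plug: Black blanking plug: same flange and neck as the rivet but with a plain closed top and no pin; stands in the other hole of the block. To be left there. Origin: centre of the underside of its flange.
- weight_200: Steel balance weight 30 mm across, 45 mm high, on the worktop. Leave alone. Origin: centre of its underside.
- weight_100: Steel balance weight 24 mm across, 37 mm high. Leave alone. Origin: centre of its underside.
- weight_50: Steel balance weight 19 mm across, 29 mm high. Leave alone. Origin: centre of its underside.
There are look-alikes about, which are no part of the job. What is shaped like the rivet but pink is not meant.

How it is judged:
On the way, in this order (a step that is already met when the one before it is completed fails the run):
1. the rivet stands in the cover's open hole, flange on the cover, its pin still raised (horizontal distance between rivet and rivet_hole below 0.003 m and z of rivet in the frame of rivet_hole below 0.0025 m and value of joint rivet_pin below 0.005 m), for 0.2 s.
2. the pin is pressed in flush with the rivet seated in the hole (horizontal distance between rivet and rivet_hole below 0.003 m and z of rivet in the frame of rivet_hole below 0.002 m and value of joint rivet_pin above 0.0085 m), for 0.1 s.
At the end, for the whole second after the job is handed in: The rivet is in the open hole (within 3 mm of its centre, upright within 0.12 rad), flange on the cover within 2 mm, pin flush within 1.5 mm, at rest; the cover has sprung back to within 1.5 mm of its rest height (all of step 2 and z of rivet in the frame of rivet_hole above -0.002 m and angle between rivet's own z axis and vertical below 0.12 rad and value of joint cover below 0.0015 m and linear speed of rivet below 0.01 m/s); the robot touches nothing.
It fails at once if the cover is overloaded: more than 22 N between the rivet and the housing's cover (contact force between rivet and housing above 22 N).
It fails at once if the plug is moved more than 10 mm (distance of plug from where it was at the start of the episode above 0.01 m).
It fails at once if a balance weight is moved more than 20 mm (distance of any of weight_200, weight_100, weight_50 from where it was at the start of the episode above 0.02 m).
It also fails if it takes over 42 s, if anything falls off the work surface, if the arm or the gripper's body presses on something with over 40 N, if the wrist force passes 120 N, or if a joint passes its speed limit or range.

### The arm

A 6-joint arm with a two-finger parallel gripper is mounted at the origin on a cart in front of the work surface, level with it; the furniture and walls round the work are solid. World frame = base frame: x ahead of the robot, y to its left, z up, the work surface at z = 0. Lengths are in m, angles in rad, forces in N, time in s.
With the tool pointing down it reaches from about 0.35 to 0.85 m from the base axis. Payload 8.1 kg.
Tool frame: the origin (TCP) lies at the centre of the arm's flange, where the gripper is bolted on; the fingertips stand 186 mm ahead of it and the grasp point (between the pads) lies 167 mm ahead of it; z points along the fingers, y is the direction in which the jaws open and shut (so a half turn about z gives the same grasp; the last joint's range is limited). The gripper opens to 93 mm and grips with 3 to 60 N. Pads are 15 mm wide; open, the fingers measure 128 mm over their backs; the gripper's body (75 mm by 188 mm) begins 65 mm behind the grasp point.
Start: joints at [-1.302, 0.13, 1.488, -0, 1.523, -0.085], TCP at [0.208, -0.563, 0.405] pointing down, gripper open.
Joint ranges: [-2.96, 2.96], [-0.89, 2.26], [0.02, 2.5], [-1.34, 4.48], [0, 2.73], [-2.66, 2.66]. Speed limits (rad/s): [2.39, 2.39, 2.79, 3.14, 3.14, 3.14].

### API

Orientations are given as a rotation vector (axis times angle).
In Python, from plant import robot, viewer, order gives the robot as it stands.
- The arm moves only by the tool apply_moves, never from a script. Its argument "deltas" is a list of rows, each a list of 3 entries, a list of its own where there are three numbers: the finger opening in mm, from 0 to 93, then the shift along the tool's x, y, z in mm, then the turn about the tool's z in rad. In form: [[grip, [dx, dy, dz], yaw], ...]. A call has 1 to 5 rows; each row shifts and turns the commanded pose from where the row before left it, along the tool's axes as they then stand; what a row does not reach is not made up. A row lasts 1/8 s, in which the tool goes at most 62.5 mm and 10.7 degrees, less where a joint would pass 70% of its speed; a pose out of reach is approached as far as the arm can. A call is refused whole if a number of a shift passes 62.5 or a number of a turn 0.188, either way. A call with a gripper value outside its range is refused whole. The fingers move at their own pace and stop on an object; "grip_force" is the grip in N (left out, the last holds). Time passes only in rows, so rows that do not move let the fingers close. It gives the time, the measured TCP pose, the force and the opening at its end, in the units of the state.
- robot.read_state(): the state, without advancing time (a new reading comes with each control period).
- viewer.read_camera(name): name is "scene" or "top" or "wrist"; returns the picture (420x560x3 uint8, blue, green, red); there is no depth.
- viewer.get_calibration(name): a dict with "fx", "fy", "cx", "cy" (pixels), "distortion" ([k1, k2, p1, p2, k3] as OpenCV has them; the pictures are not rectified), "R" (3x3) and "t" (3): a world point X has camera coordinates R X + t. Camera axes: x right, y down, z forward; pixel columns grow to the right and rows downward; lengths in m; the calibration is good to about 2 mm. A picture is of the moment at which its call begins: read the wrist's pose just before it. get_calibration takes no time and is no camera call; for the wrist camera it gives the pose at the moment of the call.
- order.close_job(): hands the job in, once; it reports no verdict.
The state is a dict: "t": time; "q": joint angles; "dq": joint speeds; "joint_torque": joint torques, N m; "tool_pos": TCP position; "orientation": TCP orientation; "force": force on the tool from outside, world axes, zero at the start; "wrist_torque": the same for the moment, N m; "opening": finger opening in m.
Only numpy, scipy, OpenCV 4.12 (cv2) and the standard library are available. Lean on these libraries where they do the work, as an engineer would, in place of code of your own. Each camera call takes 0.05 s, during which the arm holds its last target. There are 200 camera calls.

## Working session

There is one attempt and no reset: what is moved stays moved. The work goes in short steps, Python scripts to look and compute and a tool call to move; the robot and the scene stay as the last step left them, time stands still between calls to the robot, and variables do not carry over. Pictures are saved under pics/ and viewed, about 8 in all and at most 12, crops included, and the job is handed in when it is done.

Besides the shell and the picture viewer there is one more tool, called after "Call:" by a JSON object that holds its "fn" and its "kwargs". apply_moves: Moves the arm, as the interface text tells. Its arguments: {"type":"object","properties":{"deltas":{"type":"array"},"grip_force":{"type":"number"}},"required":["deltas"]}

```bash
mkdir -p pics; ls; cat > h.py <<'E'
import numpy as np,cv2
from plant import robot,viewer,order
def shot(n,f):
    c=viewer.get_calibration(n); im=viewer.read_camera(n); cv2.imwrite('pics/'+f,im); return im,c
def K(c): return np.array([[c['fx'],0,c['cx']],[0,c['fy'],c['cy']],[0,0,1.]]),np.array(c['distortion'],float)
def back(c,uv,z):
    k,d=K(c); p=cv2.undistortPoints(np.array([[uv]],float),k,d)[0,0]
    R=np.array(c['R']);t=np.array(c['t']); r=R.T@np.array([p[0],p[1],1]);o=-R.T@t
    return o+r*(z-o[2])/r[2]
def proj(c,X):
    k,d=K(c); R=np.array(c['R'],float);
    return cv2.projectPoints(np.array(X,float).reshape(-1,1,3),cv2.Rodrigues(R)[0],np.array(c['t'],float),k,d)[0][:,0]
E
python3 - <<'E'
from h import *
print(robot.read_state())
a,c=shot('top','top0.png'); b,c2=shot('scene','scene0.png')
print(c);print(c2)
E
```

```text
pics
{'t': 0.0, 'q': array([-1.30237842e+00,  1.31128491e-01,  1.48923930e+00,  3.71472344e-05,
        1.52295732e+00, -8.54145920e-02]), 'dq': array([-0.00108375, -0.00041018,  0.00049315, -0.00156402,  0.00108586,
       -0.00149338]), 'joint_torque': array([ 7.51576881e-04, -5.59849405e+01, -4.91752481e+01,  7.67403748e-02,
        3.57854879e-02, -1.36710655e-04]), 'tool_pos': array([ 0.20786004, -0.56261787,  0.40372861]), 'orientation': array([-3.09085472e+00, -5.52596939e-01,  1.90516539e-04]), 'force': array([0.5004015 , 0.33539243, 0.80796038]), 'wrist_torque': array([-0.00316601,  0.01347838, -0.04374709]), 'opening': 0.09285209834406584}
{'fx': 479.43657110751826, 'fy': 479.43657110751826, 'cx': 275.142891943891, 'cy': 214.60473641215557, 'distortion': array([-0.04970246,  0.        ,  0.        ,  0.        ,  0.        ]), 'R': array([[ 0.01487641, -0.99984314, -0.00961236],
       [-0.98512626, -0.01301021, -0.17133883],
       [ 0.17118689,  0.01201829, -0.98516527]]), 't': array([-0.10612077,  0.47546043,  1.0272656 ])}
{'fx': 520.545035724818, 'fy': 520.545035724818, 'cx': 272.00545032068635, 'cy': 216.62114677247857, 'distortion': array([-0.08075246,  0.        ,  0.        ,  0.        ,  0.        ]), 'R': array([[ 0.72571671, -0.687922  ,  0.00992893],
       [-0.34751169, -0.37898314, -0.85767559],
       [ 0.5937768 ,  0.61897908, -0.51409533]]), 't': array([-0.39605625,  0.18282091,  0.88766592])}
```

View pics/top0.png

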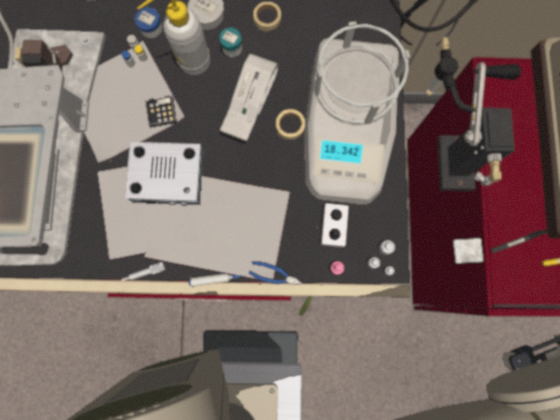

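View pics/scene0.png

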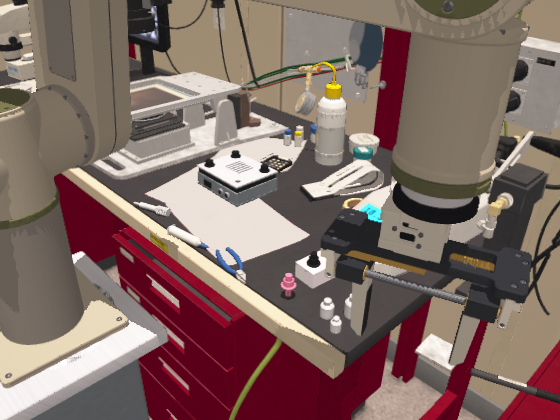

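```bash
python3 - <<'E'
from h import *
a=cv2.imread('pics/top0.png'); b=cv2.imread('pics/scene0.png')
f=lambda im,x,y,w,h,W,H: cv2.resize(im[y:y+h,x:x+w],(W,H),interpolation=cv2.INTER_CUBIC)
l=f(a,116,130,100,80,400,320); m=f(a,300,190,100,80,400,320); n=f(b,180,140,110,77,400,280); o=f(b,270,240,110,77,400,280)
cv2.imwrite('pics/c1.png',np.vstack([np.hstack([l,m]),np.hstack([n,o])]))
E
```

```text
(no output)
```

View pics/c1.png

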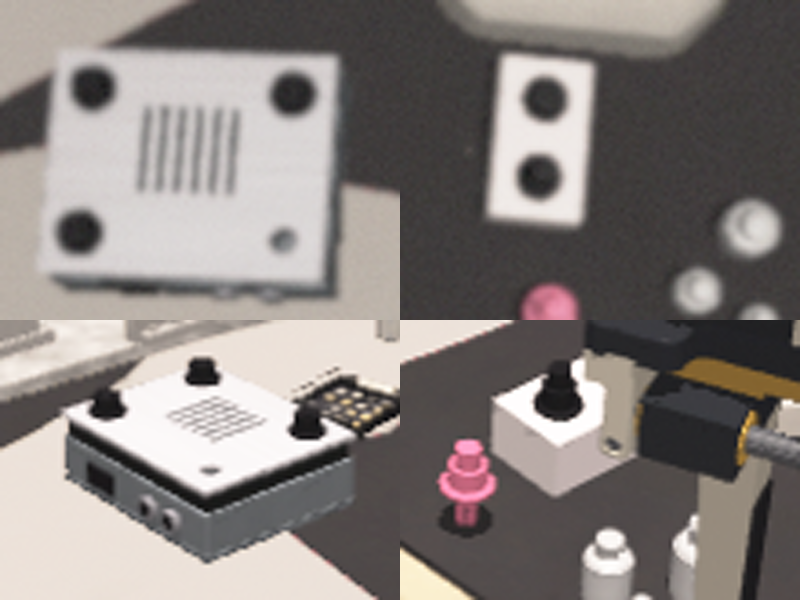

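The rivet candidates are black in block hole A, top (336,215), black in hole B, top (334.5,234), and the pink one at top (337,268), which is a decoy. In the scene view, the item at about (314,258) has a raised pin. The open hole is at top (187,190). Next I'll work out which block hole is which.

```bash
python3 - <<'E'
from h import *
c=viewer.get_calibration('top'); s=viewer.get_calibration('scene')
for n,uv,z in [('A',(336,215),.045),('B',(334.7,233.8),.049),('hole',(187,190),.054),('r1',(139,152),.066),('r2',(189,153.5),.066),('r3',(136,188),.066),('pink',(337,268),.04),('w',(387,247),.04),('blk1',(325,203),.034),('blk2',(349,206),.034),('blk3',(345.5,246),.034),('blk4',(321.5,244.5),.034)]:
    X=back(c,uv,z); print(n,X.round(4),proj(s,X).round(1))
    if n in'AB': print(back(c,uv,.034+.015))
print(viewer.get_calibration('wrist'), robot.read_state()['tool_pos'])
E
```

```text
A [ 0.477  -0.2344  0.045 ] [[330.  251.5]]
[ 0.47632001 -0.23391175  0.049     ]
B [ 0.4344 -0.2308  0.049 ] [[313.7 257.7]]
[ 0.43443076 -0.23078327  0.049     ]
hole [0.5276 0.0975 0.054 ] [[238.4 181.3]]
r1 [0.6109 0.2075 0.066 ] [[235.4 153. ]]
r2 [0.6084 0.0946 0.066 ] [[264.3 167.2]]
r3 [0.5281 0.2087 0.066 ] [[209.6 162. ]]
pink [ 0.3603 -0.2364  0.04  ] [[287.8 279.4]]
w [ 0.4078 -0.347   0.04  ] [[352.6 296.8]]
blk1 [ 0.506  -0.2111  0.034 ] [[330.4 245.5]]
blk2 [ 0.4999 -0.265   0.034 ] [[349.3 258.3]]
blk3 [ 0.4095 -0.2563  0.034 ] [[314.3 275.7]]
blk4 [ 0.4121 -0.2031  0.034 ] [[294.7 262.6]]
{'fx': 355.35633314460944, 'fy': 355.35633314460944, 'cx': 276.8063643907284, 'cy': 211.64352801682736, 'distortion': array([-0.01886844,  0.        ,  0.        ,  0.        ,  0.        ]), 'R': array([[ 0.34699129, -0.9378677 , -0.00110186],
       [-0.89690751, -0.33217984,  0.29191349],
       [-0.27414225, -0.10030317, -0.95644409]]), 't': array([-0.59963674, -0.03428547,  0.39120099])} [ 0.20784814 -0.56262648  0.4037877 ]
```

The raised-pin item projects onto hole B at about (0.434, -0.231), so B is the rivet and A the plug. I'll turn the tool so the jaws open across the block's axis, then approach.

Call:
{"fn": "apply_moves", "kwargs": {"deltas": [[93, [0, 0, 0], 0.146], [93, [0, 0, 0], 0.146], [93, [0, 0, 0], 0.146]], "grip_force": 20}}

```text
t: 0.48
tool_pos: [0.2079, -0.5627, 0.4041]
orientation: [-3.137, 0.14, 0.001]
force: [0.0, 0.2, 0.1]
opening: 0.093
```

```bash
cat >> h.py <<'E'
def Rt(s): return cv2.Rodrigues(np.array(s['orientation'],float))[0]
def delta(X,tip=0.167):
    s=robot.read_state(); R=Rt(s); p=np.array(s['tool_pos'])
    return (R.T@(np.array(X)-(p+R[:,2]*tip))*1000).round(1)
E
python3 - <<'E'
from h import *
s=robot.read_state(); print(s['t'],s['q'].round(3),Rt(s).round(4)); print(delta([.434,-.231,.12]))
c=viewer.get_calibration('wrist'); Cw=-np.array(c['R']).T@c['t']; print('cam in tool',Rt(s).T@(Cw-s['tool_pos']), Rt(s).T@np.array(c['R'])[2])
E
```

```text
0.475 [-1.302  0.131  1.489 -0.     1.523  0.357] [[ 9.96e-01 -8.89e-02 -3.00e-04]
 [-8.89e-02 -9.96e-01  1.00e-03]
 [-4.00e-04 -1.00e-03 -1.00e+00]]
[ 195.9 -350.2  117.4]
cam in tool [8.17643515e-02 7.72861837e-05 2.03325417e-02] [-2.91745672e-01  9.18778502e-04  9.56495488e-01]
```

Call:
{"fn": "apply_moves", "kwargs": {"deltas": [[93, [24, -44, 9], 0], [93, [24, -44, 9], 0], [93, [24, -44, 9], 0], [93, [24, -44, 9], 0]]}}

```text
t: 0.98
tool_pos: [0.3189, -0.394, 0.368]
orientation: [-3.138, 0.133, 0.0]
force: [1.4, -0.2, -0.2]
opening: 0.093
```

Call:
{"fn": "apply_moves", "kwargs": {"deltas": [[93, [25, -44, 9], 0], [93, [25, -44, 9], 0], [93, [25, -43, 9], 0], [93, [25, -43, 9], 0], [93, [0, 0, 0], 0]]}}

```text
t: 1.6
tool_pos: [0.4336, -0.2278, 0.3315]
orientation: [-3.137, 0.125, 0.002]
force: [-0.9, 0.3, -0.2]
opening: 0.0931
```

```bash
python3 - <<'E'
from h import *
s=robot.read_state(); print(s['t'],s['tool_pos'],s['q'].round(3)); im,c=shot('wrist','w1.png')
print('off',delta([.434,-.231,.12]), proj(c,[[.434,-.231,.052],[.477,-.234,.049]]))
E
```

```text
1.6 [ 0.43357165 -0.22780687  0.33149112] [-5.890e-01 -1.230e-01  1.877e+00  1.000e-03  1.390e+00  1.062e+00]
off [ 1.5  1.8 45. ] [[281.119801   213.59378771]
 [280.72706383 156.52942278]]
```

View pics/w1.png

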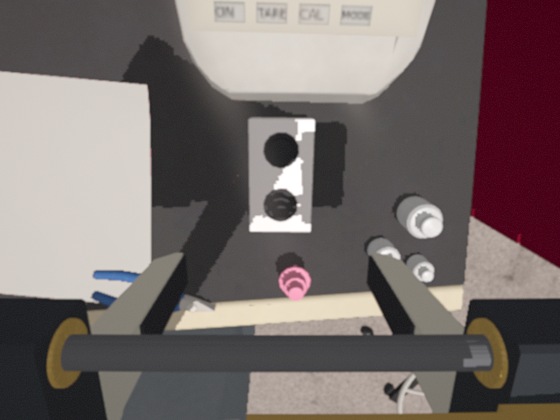

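The wrist view confirms the lower item at (280,205) shows the ring and pin, so it is the rivet. The plug at (281,150) is plain and the pink decoy is at (295,283).

```bash
python3 - <<'E'
from h import *
im=cv2.imread('pics/w1.png'); c=viewer.get_calibration('wrist')
g=im.max(2)
# block corners
P=[back(c,u,.034) for u in [(249,117),(315,117),(312,231),(249,231)]]; m=np.mean(P,0); print('blk ctr',m.round(4))
ax=(P[0]+P[1]-P[2]-P[3])/2; print(np.linalg.norm(ax),np.arctan2(ax[1],ax[0])); ax/=np.linalg.norm(ax)
print('rivet by block',m-ax*.022)
for z,uv in [(.037,(280,206)),(.049,(280,205)),(.034,(280,206))]: print(back(c,uv,z).round(4))
r=m-ax*.022
o=cv2.resize(im[95:245,220:340],None,fx=4,fy=4,interpolation=cv2.INTER_CUBIC)
th=np.linspace(0,6.28,60)
for ctr in (r,m+ax*.022):
  for rad,z,col in [(.014,.034,(0,0,255)),(.014,.037,(0,255,255)),(.010,.049,(0,255,0)),(.0065,.057,(255,0,255))]:
    p=proj(c,np.c_[ctr[0]+rad*np.cos(th),ctr[1]+rad*np.sin(th),0*th+z])
    cv2.polylines(o,[((p-[220,95]+.5)*4).astype(int).reshape(-1,1,2)],True,col,1)
cv2.imwrite('pics/w1c.png',o)
print(delta([r[0],r[1],.12]))
E
```

```text
blk ctr [ 0.4582 -0.235   0.034 ]
0.09171057385411797 -0.08968187538036342
rivet by block [ 0.43633674 -0.23306075  0.034     ]
[ 0.435  -0.2322  0.037 ]
[ 0.4393 -0.2325  0.049 ]
[ 0.4342 -0.2322  0.034 ]
[ 4.   3.6 45. ]
```

View pics/w1c.png

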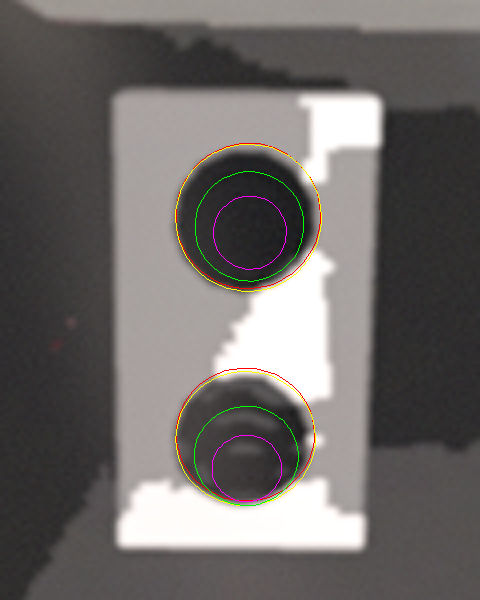

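Call:
{"fn": "apply_moves", "kwargs": {"deltas": [[60, [3.2, 3.6, 0], 0], [60, [0, 0, 40], 0], [60, [0, 0, 40], 0], [60, [0, 0, 16], 0], [60, [0, 0, 0], 0]]}}

```text
t: 2.28
tool_pos: [0.4349, -0.2351, 0.2361]
orientation: [-3.138, 0.134, 0.003]
force: [-0.5, 0.2, -0.4]
opening: 0.0599
```

```bash
python3 - <<'E'
from h import *
s=robot.read_state(); print(s['t'],s['tool_pos'],s['orientation'],s['force'],s['opening'],delta([.4355,-.233,.039],.186))
E
```

```text
2.275 [ 0.43489106 -0.23505909  0.23610195] [-3.13766491e+00  1.34370222e-01  2.89716782e-03] [-0.50716392  0.22159439 -0.41764563] 0.05986083609715954 [ 0.8 -1.9 11.1]
```

Call:
{"fn": "apply_moves", "kwargs": {"deltas": [[60, [0.6, -2, 6], 0], [60, [0, 0, 5], 0], [60, [0, 0, 0], 0], [60, [0, 0, 0], 0]]}}

```text
t: 2.78
tool_pos: [0.4365, -0.2325, 0.2261]
orientation: [3.138, -0.132, 0.001]
force: [-0.6, -0.1, 0.6]
opening: 0.06
```

```bash
python3 - <<'E'
from h import *
s=robot.read_state(); print(s['t'],s['tool_pos'],s['force'],delta([.4355,-.233,.039],.186))
E
```

```text
2.775 [ 0.43645264 -0.23250374  0.22612064] [-0.56543336 -0.08314744  0.57415446] [-1.   0.5  1.1]
```

Call:
{"fn": "apply_moves", "kwargs": {"deltas": [[30, [-0.7, 0, 1], 0], [14, [0, 0, 0], 0], [14, [0, 0, 0], 0], [14, [0, 0, 0], 0], [14, [0, 0, 0], 0]]}}

```text
t: 3.4
tool_pos: [0.4356, -0.2323, 0.2247]
orientation: [-3.138, 0.132, 0.0]
force: [-0.2, 0.3, 0.8]
opening: 0.0195
```

Call:
{"fn": "apply_moves", "kwargs": {"deltas": [[14, [0, 0, 0], 0], [14, [0, 0, 0], 0]]}}

```text
t: 3.65
tool_pos: [0.4356, -0.2323, 0.2247]
orientation: [-3.138, 0.132, 0.0]
force: [-0.7, 2.4, 0.9]
opening: 0.0194
```

Call:
{"fn": "apply_moves", "kwargs": {"deltas": [[14, [0, 0, -30], 0], [14, [0, 0, -40], 0], [14, [0, 0, -30], 0]]}}

```text
t: 4.03
tool_pos: [0.4357, -0.2326, 0.3264]
orientation: [3.138, -0.132, 0.002]
force: [0.4, -1.1, -0.4]
opening: 0.0193
```

```bash
python3 - <<'E'
from h import *
s=robot.read_state(); print(s['t'],s['tool_pos'],s['force'],s['opening'],delta([.5276,.0975,.13],.186)); im,c=shot('top','t2.png'); 
im2,c2=shot('wrist','w2.png')
cv2.imwrite('pics/m2.png',np.hstack([cv2.resize(im[130:290,110:410],(480,256)),im2[:256, 140:420]]))
E
```

```text
4.025 [ 0.43570296 -0.23263119  0.32636833] [ 0.42049876 -1.12597946 -0.41728553] 0.01925568726715583 [  63.6 -336.9   10.1]
```

View pics/m2.png

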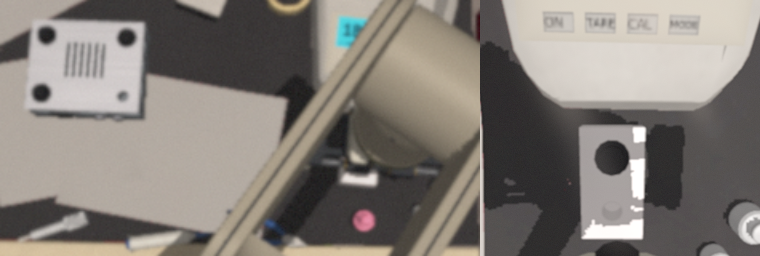

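The rivet is held, the near block hole is empty, and the plug hasn't moved. I'll go close to the cover hole, stopping short so the camera can see it.

Call:
{"fn": "apply_moves", "kwargs": {"deltas": [[14, [4, -40, 0], 0], [14, [4, -60, 0], 0], [14, [4, -60, 0], 0], [14, [4, -60, 0], 0], [14, [4, -60, 0], 0]]}}

```text
t: 4.75
tool_pos: [0.4787, 0.0467, 0.3234]
orientation: [3.138, -0.133, -0.001]
force: [1.0, -0.4, -0.8]
opening: 0.0196
```

Call:
{"fn": "apply_moves", "kwargs": {"deltas": [[14, [4, -56, 0], 0], [14, [0, 0, 0], 0], [14, [0, 0, 0], 0], [14, [0, 0, 0], 0]]}}

```text
t: 5.25
tool_pos: [0.4876, 0.0992, 0.3241]
orientation: [3.138, -0.135, -0.001]
force: [0.6, -0.1, -0.3]
opening: 0.0196
```

```bash
python3 - <<'E'
from h import *
s=robot.read_state(); print(s['t'],s['tool_pos'],s['force'],s['q'].round(3),delta([.5276,.0975,.13],.186)); im,c=shot('wrist','w3.png'); print(proj(c,[.5276,.0975,.054]))
np.save('c3.npy',c,allow_pickle=True)
E
```

```text
5.25 [0.48762272 0.09919132 0.32408448] [ 0.63004043 -0.14784369 -0.28533637] [ 0.098 -0.095  1.865 -0.     1.372  1.754] [40.1 -1.8  8. ]
[[273.66914771 164.82105889]]
```

View pics/w3.png

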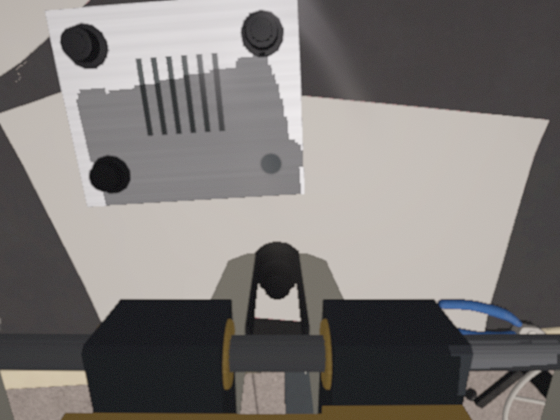

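The open hole is at (271,163). The rivet is in hand, flange at about (277,262), upright. Now to measure both in the same picture.

```bash
python3 - <<'E'
from h import *
c=np.load('c3.npy',allow_pickle=True).item(); im=cv2.imread('pics/w3.png')
P=[back(c,u,.054) for u in [(51,14),(298,0),(303,194),(89,207)]]
for a,b in [(0,1),(1,2),(2,3),(3,0)]: print(np.linalg.norm(P[a]-P[b]).round(4),end=' ')
# set rivet heads: flange centres at z .0555
h=back(c,(271,163),.054); print('hole',h,'from edge geometry:')
ex=(P[1]-P[2]);ex/=np.linalg.norm(ex); ey=(P[3]-P[2]);ey/=np.linalg.norm(ey); print(P[2]+ex*.023+ey*.023)
print('tool axis pt', proj(c,[robot.read_state()['tool_pos']+Rt(robot.read_state())[:,2]*z for z in (.176,.188,.191)]))
A=cv2.resize(im[145:185,250:290],(400,400),interpolation=cv2.INTER_CUBIC); B=cv2.resize(im[230:310,237:317],(400,400),interpolation=cv2.INTER_CUBIC)
B=np.clip(B.astype(float)*2.5,0,255).astype(np.uint8)
cv2.imwrite('pics/w3c.png',np.hstack([A,B]))
E
```

```text
0.1568 0.1252 0.1574 0.1278 hole [0.52904836 0.09926305 0.054     ] from edge geometry:
[0.52814564 0.10028703 0.054     ]
tool axis pt [[276.34621507 278.99361154]
 [276.35103477 268.03911315]
 [276.3521498  265.5098352 ]]
```

View pics/w3c.png

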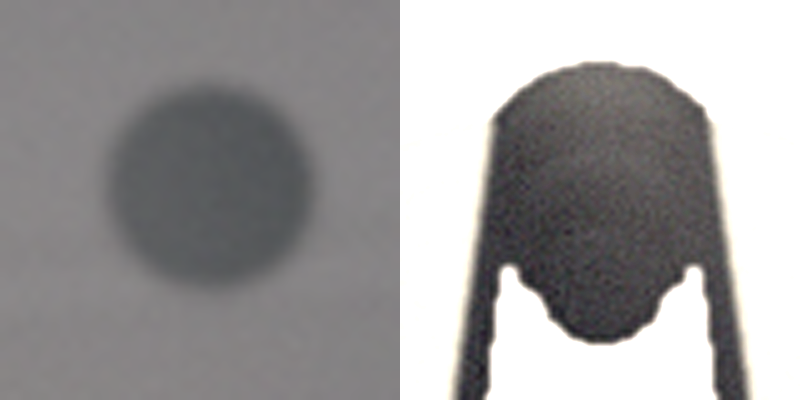

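```bash
python3 - <<'E'
from h import *
c=np.load('c3.npy',allow_pickle=True).item(); s=robot.read_state(); R=Rt(s); p=s['tool_pos']
th=np.linspace(0,6.28,200)
for dx in (-2,-1,0,1,2,3):
  v=[]
  for zf in (.1877,.1907):
    q=[p+R@[dx/1e3+.014*np.cos(t),.014*np.sin(t),zf] for t in th]; v.append(proj(c,q)[:,1].min().round(1))
  print(dx,v)
# bottom: pin edge top lower silhouette at v=230+342/5-.5
h=back(c,(270.5,163.1),.054); print(h)
pt=back(c,(277.2,250),p[2]-.189); print('riv y in tool',(R.T@(pt-p))[1])
print('hole in tool frame',R.T@(h-p), R.T@np.array([0,0,1]))
for pr in (.010,.0085,.007):
  for dx in (0,1,2): print(pr,dx,max(proj(c,[p+R@[dx/1e3-.0065*np.cos(a),0,.1907-.015-pr] for a in (0,.3)])[:,1]).round(1),end=' | ')
E
```

```text
-2 [np.float64(246.8), np.float64(244.5)]
-1 [np.float64(245.0), np.float64(242.7)]
0 [np.float64(243.1), np.float64(240.9)]
1 [np.float64(241.3), np.float64(239.1)]
2 [np.float64(239.4), np.float64(237.3)]
3 [np.float64(237.6), np.float64(235.4)]
[0.52900792 0.09962093 0.054     ]
riv y in tool 0.0004295937261978385
hole in tool frame [ 0.04122312 -0.00416811  0.27030143] [-4.86522807e-04  3.70148027e-04 -9.99999813e-01]
0.01 0 302.1 | 0.01 1 300.2 | 0.01 2 298.3 | 0.0085 0 300.4 | 0.0085 1 298.5 | 0.0085 2 296.6 | 0.007 0 298.7 | 0.007 1 296.8 | 0.007 2 294.9 |
```

Call:
{"fn": "apply_moves", "kwargs": {"deltas": [[14, [21, -2.3, 0], 0], [14, [20.5, -2.3, 0], 0], [14, [0, 0, 20], 0], [14, [0, 0, 27], 0], [14, [0, 0, 0], 0]]}}

```text
t: 5.92
tool_pos: [0.5284, 0.1002, 0.2753]
orientation: [3.138, -0.135, -0.008]
force: [-0.4, -0.6, -1.4]
opening: 0.0197
```

Call:
{"fn": "apply_moves", "kwargs": {"deltas": [[14, [0, 0, 0], 0], [14, [0, 0, 0], 0]]}}

```text
t: 6.18
tool_pos: [0.5301, 0.1012, 0.2793]
orientation: [-3.138, 0.133, -0.004]
force: [-0.6, 0.3, -0.1]
opening: 0.0196
```

```bash
python3 - <<'E'
from h import *
c=np.load('c3.npy',allow_pickle=True).item()
s=robot.read_state(); print(s['t'],s['tool_pos'],s['force'])
# target TCP: old tool frame
R=cv2.Rodrigues(np.array([3.138,-.135,-.001]))[0]; T=np.array([.48762,.09919,.32408])+R@[.0415,-.0046,.05]; print(T, (Rt(s).T@(T-s['tool_pos'])*1e3).round(2))
im,c=shot('scene','s4.png'); u=proj(c,[.529,.0996,.07])[0].astype(int); print(u)
cv2.imwrite('pics/s4c.png',cv2.resize(im[u[1]-50:u[1]+50,u[0]-65:u[0]+65],(780,600),interpolation=cv2.INTER_CUBIC))
E
```

```text
6.175 [0.53009954 0.10122928 0.27929833] [-0.5546886   0.34179459 -0.12219151]
[0.52932843 0.10017575 0.27405155] [-0.69  1.12  5.24]
[238 174]
```

View pics/s4c.png

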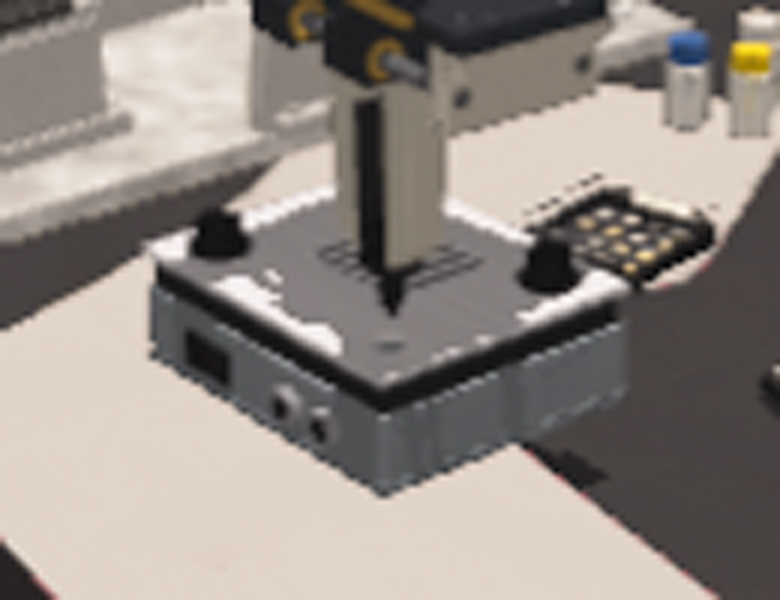

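The legs point down just above the hole, at crop (393,315) against (390,345). I'll make the small correction and lower.

Call:
{"fn": "apply_moves", "kwargs": {"deltas": [[14, [-0.7, 1, 4], 0], [14, [0, 0, 0], 0], [14, [0, 0, 0], 0], [14, [0, 0, 0], 0]]}}

```text
t: 6.72
tool_pos: [0.5287, 0.1006, 0.2738]
orientation: [-3.139, 0.132, -0.0]
force: [0.6, 0.4, -0.5]
opening: 0.0194
```

```bash
cat > w.py <<'E'
from h import *
s=robot.read_state(); T=np.array([.52933,.10018,.2447]); print(s['t'],s['tool_pos'],s['force'].round(2),s['wrist_torque'].round(2),s['opening'],(Rt(s).T@(T-s['tool_pos'])*1e3).round(2))
E
python3 w.py
```

```text
6.725 [0.52873936 0.10058653 0.27377513] [ 0.59  0.37 -0.48] [ 0.01 -0.01  0.02] 0.019381301351214276 [ 0.62  0.36 29.08]
```

Call:
{"fn": "apply_moves", "kwargs": {"deltas": [[14, [0.4, 0.3, 5], 0], [14, [0, 0, 5], 0], [14, [0, 0, 0], 0], [14, [0, 0, 0], 0]]}}

```text
t: 7.22
tool_pos: [0.5291, 0.1002, 0.2636]
orientation: [3.139, -0.132, -0.0]
force: [0.1, -0.3, 0.1]
opening: 0.0196
```

Call:
{"fn": "apply_moves", "kwargs": {"deltas": [[14, [0, 0, 4], 0], [14, [0, 0, 4], 0], [14, [0, 0, 0], 0]]}}

```text
t: 7.6
tool_pos: [0.5288, 0.1002, 0.2551]
orientation: [3.139, -0.132, -0.002]
force: [-0.5, 0.3, -1.0]
opening: 0.0197
```

```bash
python3 w.py
```

```text
7.6 [0.52883405 0.10018177 0.25513371] [-0.46  0.32 -1.02] [ 0.02  0.04 -0.03] 0.019701822885204157 [ 0.5  -0.04 10.43]
```

Call:
{"fn": "apply_moves", "kwargs": {"deltas": [[14, [0, 0, 3], 0], [14, [0, 0, 3], 0], [14, [0, 0, 0], 0], [14, [0, 0, 0], 0]]}}

```text
t: 8.1
tool_pos: [0.5291, 0.1002, 0.2498]
orientation: [-3.139, 0.132, -0.0]
force: [0.3, -0.3, -0.1]
opening: 0.0195
```

Call:
{"fn": "apply_moves", "kwargs": {"deltas": [[14, [0, 0, 2], 0], [14, [0, 0, 0.5], 0], [14, [0, 0, 0], 0]]}}

```text
t: 8.48
tool_pos: [0.5291, 0.1002, 0.2472]
orientation: [3.139, -0.132, -0.0]
force: [0.6, 0.4, 0.1]
opening: 0.0195
```

```bash
python3 w.py
```

```text
8.475 [0.52909699 0.10020699 0.24718815] [0.65 0.4  0.08] [ 0.07  0.04 -0.01] 0.019548899864190943 [0.23 0.01 2.49]
```

Call:
{"fn": "apply_moves", "kwargs": {"deltas": [[14, [0, 0, 0.8], 0], [14, [0, 0, 0.5], 0], [14, [0, 0, 0], 0]]}}

```text
t: 8.85
tool_pos: [0.5291, 0.1002, 0.2459]
orientation: [-3.139, 0.132, 0.0]
force: [0.4, 0.6, -0.5]
opening: 0.0196
```

Call:
{"fn": "apply_moves", "kwargs": {"deltas": [[14, [0, 0, 0.5], 0], [14, [0, 0, 0], 0]]}}

```text
t: 9.1
tool_pos: [0.5291, 0.1002, 0.2454]
orientation: [-3.139, 0.132, 0.0]
force: [-0.1, 0.6, -1.0]
opening: 0.0196
```

Call:
{"fn": "apply_moves", "kwargs": {"deltas": [[14, [0, 0, 0.5], 0], [14, [0, 0, 0], 0]]}}

```text
t: 9.35
tool_pos: [0.5291, 0.1002, 0.2449]
orientation: [3.139, -0.132, -0.0]
force: [1.1, -0.1, 0.5]
opening: 0.0194
```

Call:
{"fn": "apply_moves", "kwargs": {"deltas": [[14, [0, 0, 0.5], 0], [14, [0, 0, 0], 0]]}}

```text
t: 9.6
tool_pos: [0.5291, 0.1002, 0.2447]
orientation: [3.139, -0.132, 0.0]
force: [-2.5, -1.2, 2.9]
opening: 0.0193
```

Call:
{"fn": "apply_moves", "kwargs": {"deltas": [[14, [0, 0, 0.5], 0], [14, [0, 0, 0], 0]]}}

```text
t: 9.85
tool_pos: [0.5292, 0.1002, 0.2447]
orientation: [3.139, -0.132, 0.0]
force: [-3.6, 0.4, 7.8]
opening: 0.0196
```

Contact is at TCP z 0.2447, exactly where seating was predicted. I'll ease off and release.

Call:
{"fn": "apply_moves", "kwargs": {"deltas": [[14, [0, 0, -0.6], 0], [24, [0, 0, 0], 0], [40, [0, 0, 0], 0], [40, [0, 0, 0], 0]]}}

```text
t: 10.35
tool_pos: [0.5291, 0.1002, 0.2444]
orientation: [3.139, -0.132, -0.0]
force: [-0.2, 0.3, -0.1]
opening: 0.0383
```

Call:
{"fn": "apply_moves", "kwargs": {"deltas": [[40, [0, 0, -15], 0], [40, [0, 0, -25], 0], [10, [0, 0, 0], 0], [0, [0, 0, 0], 0], [0, [0, 0, 0], 0]]}}

```text
t: 10.98
tool_pos: [0.5287, 0.1002, 0.2836]
orientation: [3.139, -0.132, -0.002]
force: [0.0, -0.5, -0.2]
opening: 0.0147
```

```bash
python3 w.py; python3 - <<'E'
from h import *
im,c=shot('scene','s5.png'); u=proj(c,[.529,.1,.06])[0].astype(int)
A=cv2.resize(im[u[1]-35:u[1]+35,u[0]-35:u[0]+35],(400,400),interpolation=cv2.INTER_CUBIC)
im,c=shot('wrist','w5.png'); cv2.imwrite('pics/m5.png',np.hstack([A,im[10:410,80:480]]))
E
```

```text
10.975 [0.52867013 0.10016435 0.28356077] [ 0.03 -0.54 -0.2 ] [ 0.07 -0.01 -0.  ] 0.014684030191085808 [ 0.72 -0.08 38.86]
```

View pics/m5.png

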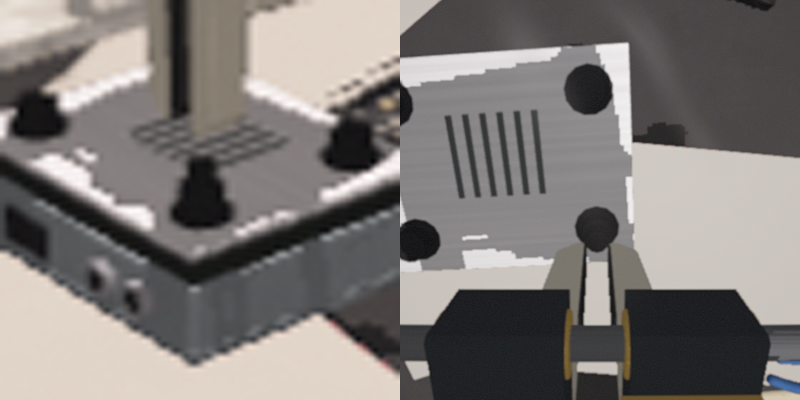

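It stands upright and seated with its pin raised, at crop (200,190). Next I'll close the fingers fully and press gently.

Call:
{"fn": "apply_moves", "kwargs": {"deltas": [[0, [0.3, 0, 7], 0], [0, [0, 0, 6], 0], [0, [0, 0, 0], 0], [0, [0, 0, 0], 0], [0, [0, 0, 0], 0]]}}

```text
t: 11.7
tool_pos: [0.5295, 0.1002, 0.2718]
orientation: [-3.139, 0.132, -0.001]
force: [-0.4, 0.2, 0.4]
opening: 0.0009
```

Call:
{"fn": "apply_moves", "kwargs": {"deltas": [[0, [0, 0, 1], 0], [0, [0, 0, 1], 0], [0, [0, 0, 0], 0]]}}

```text
t: 12.08
tool_pos: [0.5294, 0.1002, 0.2694]
orientation: [3.139, -0.132, -0.0]
force: [1.1, -0.6, -1.0]
opening: 0.0008
```

Call:
{"fn": "apply_moves", "kwargs": {"deltas": [[0, [0, 0, 1], 0], [0, [0, 0, 1], 0], [0, [0, 0, 1], 0], [0, [0, 0, 0], 0]]}}

```text
t: 12.58
tool_pos: [0.5294, 0.1002, 0.2664]
orientation: [3.139, -0.132, -0.0]
force: [-0.4, 0.0, -0.6]
opening: 0.0007
```

Call:
{"fn": "apply_moves", "kwargs": {"deltas": [[0, [0, 0, 0.5], 0], [0, [0, 0, 0.5], 0], [0, [0, 0, 0], 0]]}}

```text
t: 12.95
tool_pos: [0.5294, 0.1002, 0.2655]
orientation: [-3.139, 0.132, 0.0]
force: [0.1, -0.3, -0.3]
opening: 0.0006
```

Call:
{"fn": "apply_moves", "kwargs": {"deltas": [[0, [0, 0, 0.5], 0], [0, [0, 0, 0.5], 0], [0, [0, 0, 0], 0]]}}

```text
t: 13.32
tool_pos: [0.5295, 0.1002, 0.2654]
orientation: [-3.139, 0.132, -0.001]
force: [-2.9, -0.1, 6.9]
opening: 0.0005
```

Call:
{"fn": "apply_moves", "kwargs": {"deltas": [[0, [0, 0, 0.5], 0], [0, [0, 0, 0], 0]]}}

```text
t: 13.58
tool_pos: [0.5296, 0.1002, 0.2653]
orientation: [-3.139, 0.132, -0.001]
force: [-5.7, -0.8, 11.6]
opening: 0.0003
```

Call:
{"fn": "apply_moves", "kwargs": {"deltas": [[0, [0, 0, 0.5], 0], [0, [0, 0, 0], 0]]}}

```text
t: 13.82
tool_pos: [0.5297, 0.1002, 0.2651]
orientation: [-3.139, 0.132, -0.001]
force: [-6.3, -0.6, 12.6]
opening: 0.0007
```

Call:
{"fn": "apply_moves", "kwargs": {"deltas": [[0, [0, 0, 0.5], 0], [0, [0, 0, 0], 0]]}}

```text
t: 14.08
tool_pos: [0.5297, 0.1002, 0.2647]
orientation: [-3.139, 0.132, -0.001]
force: [-5.8, -0.1, 14.3]
opening: 0.0004
```

Call:
{"fn": "apply_moves", "kwargs": {"deltas": [[0, [-0.4, 0, 0.4], 0], [0, [0, 0, 0], 0]]}}

```text
t: 14.32
tool_pos: [0.5294, 0.1002, 0.2645]
orientation: [-3.139, 0.132, -0.002]
force: [-6.1, -1.0, 13.1]
opening: 0.0009
```

Call:
{"fn": "apply_moves", "kwargs": {"deltas": [[0, [-0.1, 0, 0.5], 0], [0, [0, 0, 0], 0]]}}

```text
t: 14.58
tool_pos: [0.5294, 0.1002, 0.2641]
orientation: [-3.139, 0.132, -0.003]
force: [-6.4, -1.0, 14.5]
opening: 0.0001
```

Call:
{"fn": "apply_moves", "kwargs": {"deltas": [[0, [-0.1, 0, 0.5], 0], [0, [0, 0, 0], 0]]}}

```text
t: 14.82
tool_pos: [0.5293, 0.1002, 0.2637]
orientation: [-3.139, 0.132, -0.003]
force: [-4.9, -1.9, 14.9]
opening: 0.0005
```

Call:
{"fn": "apply_moves", "kwargs": {"deltas": [[0, [-0.2, 0, 0.5], 0], [0, [0, 0, 0.3], 0], [0, [0, 0, 0], 0]]}}

```text
t: 15.2
tool_pos: [0.5293, 0.1002, 0.263]
orientation: [-3.139, 0.132, -0.004]
force: [-4.9, -1.8, 14.4]
opening: 0.0006
```

Call:
{"fn": "apply_moves", "kwargs": {"deltas": [[0, [-0.2, 0, 0.5], 0], [0, [0, 0, 0.5], 0], [0, [0, 0, 0], 0]]}}

```text
t: 15.58
tool_pos: [0.5291, 0.1002, 0.262]
orientation: [-3.139, 0.132, -0.004]
force: [-4.6, -0.6, 14.9]
opening: 0.0003
```

Call:
{"fn": "apply_moves", "kwargs": {"deltas": [[0, [0, 0, 0.5], 0], [0, [0, 0, 0.5], 0], [0, [0, 0, 0], 0]]}}

```text
t: 15.95
tool_pos: [0.5291, 0.1002, 0.261]
orientation: [-3.139, 0.132, -0.004]
force: [-5.6, -1.8, 14.3]
opening: 0.0004
```

The force holds at about 14.6 N, so the pin is sliding.

Call:
{"fn": "apply_moves", "kwargs": {"deltas": [[0, [-0.1, 0, 0.5], 0], [0, [0, 0, 0.5], 0], [0, [0, 0, 0.5], 0], [0, [0, 0, 0.5], 0]]}}

```text
t: 16.45
tool_pos: [0.5291, 0.1002, 0.2591]
orientation: [-3.139, 0.132, -0.004]
force: [-3.7, -1.6, 14.7]
opening: 0.0002
```

Call:
{"fn": "apply_moves", "kwargs": {"deltas": [[0, [-0.1, 0, 0.5], 0], [0, [0, 0, 0.5], 0], [0, [0, 0, 0.5], 0], [0, [0, 0, 0], 0]]}}

```text
t: 16.95
tool_pos: [0.529, 0.1002, 0.2576]
orientation: [3.139, -0.132, 0.004]
force: [-3.6, -1.1, 14.5]
opening: 0.0002
```

Call:
{"fn": "apply_moves", "kwargs": {"deltas": [[0, [-0.1, 0, 0.5], 0], [0, [0, 0, 0.5], 0], [0, [0, 0, 0], 0]]}}

```text
t: 17.32
tool_pos: [0.529, 0.1002, 0.2567]
orientation: [-3.139, 0.132, -0.005]
force: [-4.1, -1.3, 14.3]
opening: 0.0006
```

Call:
{"fn": "apply_moves", "kwargs": {"deltas": [[0, [0, 0, 0.5], 0], [0, [0, 0, 0.5], 0], [0, [0, 0, 0], 0]]}}

```text
t: 17.7
tool_pos: [0.529, 0.1002, 0.2556]
orientation: [-3.139, 0.132, -0.005]
force: [-4.0, -1.0, 14.1]
opening: 0.0003
```

Call:
{"fn": "apply_moves", "kwargs": {"deltas": [[0, [0, 0, 0.5], 0], [0, [0, 0, 0.5], 0], [0, [0, 0, 0], 0]]}}

```text
t: 18.08
tool_pos: [0.529, 0.1002, 0.2546]
orientation: [-3.139, 0.132, -0.005]
force: [-3.7, -1.2, 14.3]
opening: 0.0003
```

Call:
{"fn": "apply_moves", "kwargs": {"deltas": [[0, [0, 0, 0.5], 0], [0, [0, 0, 0], 0]]}}

```text
t: 18.32
tool_pos: [0.529, 0.1002, 0.2541]
orientation: [-3.139, 0.132, -0.005]
force: [-4.3, -1.1, 14.6]
opening: 0.0003
```

Call:
{"fn": "apply_moves", "kwargs": {"deltas": [[0, [0, 0, 0.5], 0], [0, [0, 0, 0], 0]]}}

```text
t: 18.58
tool_pos: [0.529, 0.1002, 0.2537]
orientation: [-3.139, 0.132, -0.005]
force: [-4.1, -0.2, 15.0]
opening: 0.0004
```

Call:
{"fn": "apply_moves", "kwargs": {"deltas": [[0, [0, 0, 0.5], 0], [0, [0, 0, 0], 0]]}}

```text
t: 18.82
tool_pos: [0.529, 0.1002, 0.2533]
orientation: [-3.139, 0.132, -0.005]
force: [-4.7, -1.5, 16.0]
opening: 0.0003
```

Call:
{"fn": "apply_moves", "kwargs": {"deltas": [[0, [0, 0, 0.5], 0], [0, [0, 0, 0], 0]]}}

```text
t: 19.08
tool_pos: [0.529, 0.1002, 0.2528]
orientation: [-3.139, 0.132, -0.005]
force: [-5.7, -1.4, 16.0]
opening: 0.0005
```

Call:
{"fn": "apply_moves", "kwargs": {"deltas": [[0, [0, 0, 0.5], 0], [0, [0, 0, 0], 0]]}}

```text
t: 19.32
tool_pos: [0.529, 0.1002, 0.2524]
orientation: [-3.139, 0.132, -0.005]
force: [-5.3, -1.8, 17.0]
opening: 0.0004
```

Call:
{"fn": "apply_moves", "kwargs": {"deltas": [[0, [0, 0, 0.5], 0], [0, [0, 0, 0], 0]]}}

```text
t: 19.58
tool_pos: [0.529, 0.1002, 0.252]
orientation: [-3.139, 0.132, -0.005]
force: [-5.9, -2.7, 17.9]
opening: 0.0004
```

The force climbed from 14.5 to 17.9 N at about the gasket's rate, which means the pin is on its end stop. Retreating gently.

Call:
{"fn": "apply_moves", "kwargs": {"deltas": [[0, [0, 0, -1], 0], [0, [0, 0, -1.5], 0], [0, [0, 0, -2], 0], [0, [0, 0, -5], 0], [0, [0, 0, -20], 0]]}}

```text
t: 20.2
tool_pos: [0.5273, 0.1002, 0.2776]
orientation: [3.138, -0.132, -0.005]
force: [-0.1, 0.7, 0.2]
opening: 0.0006
```

Call:
{"fn": "apply_moves", "kwargs": {"deltas": [[0, [0, 0, -40], 0], [0, [-40, 0, -20], 0], [0, [-40, 0, 0], 0], [0, [0, 0, 0], 0], [0, [0, 0, 0], 0]]}}

```text
t: 20.82
tool_pos: [0.4487, 0.107, 0.339]
orientation: [-3.139, 0.132, -0.001]
force: [0.3, -0.5, 0.5]
opening: 0.0003
```

```bash
python3 w.py; python3 - <<'E'
from h import *
im,c=shot('scene','s6.png'); u=proj(c,[.529,.1,.06])[0].astype(int)
A=cv2.resize(im[u[1]-35:u[1]+35,u[0]-35:u[0]+35],(400,400),interpolation=cv2.INTER_CUBIC)
im,c=shot('wrist','w6.png'); p=proj(c,[.529,.1,.06])[0].astype(int); print(p); y,x=max(p[1]-60,0),max(p[0]-60,0)
cv2.imwrite('pics/m6.png',np.hstack([A,cv2.resize(im[y:y+120,x:x+120],(400,400),interpolation=cv2.INTER_CUBIC)]))
E
```

```text
20.825 [0.44867204 0.10702295 0.33897569] [ 0.3  -0.47  0.46] [ 0.05 -0.02 -0.01] 0.00026512862656198334 [8.087e+01 6.000e-02 9.434e+01]
[276 105]
```

View pics/m6.png

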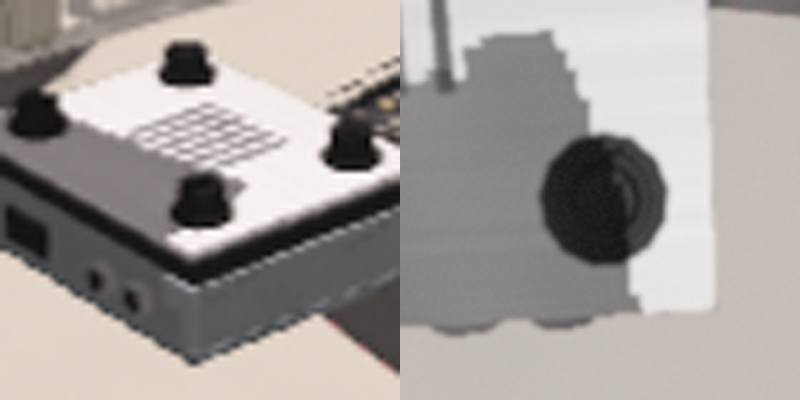

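The rivet now looks just like the three already set: flush, upright, flange on the cover, with the cover back up and the arm clear. Handing in.

```bash
python3 -c "
from h import *
print(order.close_job())"
```

```text
the job is handed in; nothing more can be done
None
```

The rivet is set in the cover's open hole and the job is handed in, at about 21 s of the 42 s allowed; no verdict is reported.

- **Placing:** I took the raised-pin rivet from the block hole nearer the robot. Its flange met the cover at the predicted height, with a contact reading of 7.8 N, and I then released it.
- **Pressing:** With the fingers closed I pressed the pin. The force held at about 14.5 N while the pin slid, with the cover sinking 1–2 mm. At the end stop it climbed to a highest reading of 17.9 N, under the 22 N limit; forces were only read at the end of each move call.
- **Last checks:** The final scene and wrist views show the rivet upright with its pin flush, matching the three set rivets. The cover looks back at rest and the arm is clear with no force on it. I did not measure the final positions.
- **Off-nominal:** There was a sideways force of 4–6 N during the press, from the arm flexing. I reduced it only slightly by shifting the tool.
- **Left alone:** The plug and weights were not touched; the plug was last seen in its place just after the pick.

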